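# Stow the rolling pin on its pastry board

### The arm

A 6-joint arm with a two-finger parallel gripper is mounted at the origin on a cart in front of the work surface, level with it; the furniture and walls round the work are solid. World frame = base frame: x ahead of the robot, y to its left, z up, the work surface at z = 0. Lengths are in m, angles in degrees, forces in N, time in s.
With the tool pointing down it reaches from about 0.25 to 0.725 m from the base axis. Payload 4 kg.
Tool frame: the origin (TCP) lies midway between the tips of the shut fingers; the grasp point (between the pads) lies bot.tcp_to_grasp behind it (bot.tcp_to_grasp is the distance from the TCP to the grasp point, in m); z points along the fingers, y is the line along which they close (so a half turn about z gives the same grasp; the last joint's range is limited). The gripper opens to 85 mm and grips with 20 to 120 N. Pads are 22 mm wide; open, the fingers measure 114 mm over their backs; the gripper's body (76 mm by 85 mm) begins 54 mm behind the grasp point. The pads swing forward as they close: fully open they stand 13 mm farther back than shut.
Start: joints at [-70.359, 13.785, 0.286, 76.501, 0, 90], TCP at [0.168, -0.471, 0.231] pointing down, gripper open.
Joint ranges: [-155.79, 155.79], [-60.16, 107.12], [-62.33, 73.08], [-114, 123.19], [-81.49, 82.49], [-180, 180]. Speed limits (degrees/s): [159.86, 159.86, 180, 180, 180, 180].

### API

Orientations are given as [roll, pitch, yaw] about the fixed x, y, z axes, in that order (R = Rz(yaw) Ry(pitch) Rx(roll)).
In Python, from plant import bot, viewer gives the robot as it stands.
- The arm moves only by the tool arm_command, never from a script. Its argument "plan" is a list of rows, each an object with "translation": the shift along the tool's x, y, z in cm, a list of three; "rotation": the turn, a rotation vector about the tool's x, y, z in degrees, a list of three; "grip": the finger opening in cm, from 0 to 8.54. In form: [{"translation": [dx, dy, dz], "rotation": [wx, wy, wz], "grip": grip}, ...]. A call has 1 to 20 rows; each row is the pose to reach, as a shift and turn from the pose commanded when the call began, along the tool's axes at that moment; what a row does not reach only later rows make up. A row lasts 1/12 s, in which the tool goes at most 41.7 mm and 7.16 degrees, less where a joint would pass 70% of its speed; a pose out of reach is approached as far as the arm can. A call with a gripper value outside its range is refused whole. The fingers move at their own pace and stop on an object; "newtons" is the grip in N (left out, the last holds). Time passes only in rows, so rows that repeat a pose let the fingers close. It gives the time, the measured TCP pose, the force, the opening and the grip force at its end, in the units of the state.
- bot.get_obs(): the state, without advancing time (a new reading comes with each control period).
- viewer.camera(name): name is "side" or "top" or "wrist"; returns a dict with "frame" (420x560x3 uint8, blue, green, red), "camera_matrix" (3x3 intrinsics, pixels), "R" (3x3) and "t" (3): a world point X has camera coordinates R X + t; the wrist camera has in their place "mount" (4x4, takes a point from camera to tool coordinates, whose origin is the TCP and whose axes are the flange's). Camera axes: x right, y down, z forward; pixel columns grow to the right and rows downward; lengths in m; the calibration is good to about 2 mm. A picture is of the moment at which its call begins: read the wrist's pose just before it. There is no depth.
- bot.job_done(): hands the job in; it is judged then, once.
The state is a dict: "t": time; "joint_positions": joint angles; "joint_velocities": joint speeds; "joint_torque": joint torques, N m; "position": TCP position; "tool_rot": TCP orientation; "ft_force": force on the tool from outside, world axes, zero at the start; "wrist_torque": the same for the moment, N m; "gripper_width": finger opening in m; "grip_force": force on a finger pad.
Only numpy, scipy, OpenCV 4.12 (cv2) and the standard library are available. Lean on these libraries where they do the work, as an engineer would, in place of code of your own. Each camera call takes 0.05 s, during which the arm holds its last target. There are 200 camera calls.

### The job

Stow the rolling pin on its pastry board, pushing with the fingertips only: roll it forward over the board, by pushing along its top, until it drops into the groove at the far side and lies still there, centred between the two posts. Then push the knob of each brass keeper inwards so that the keeper swings over the pin's handle as far as it goes. Never pick the pin up, and leave the crockery and jars around the board as they stand.

Things in the scene. Friction and masses are not known exactly. Their poses are not given: they have to be found in the camera images.
- rolling_pin: wooden rolling pin, 0.4 kg, 290 mm long: barrel 48 mm thick and 170 mm long, at each end a dark handle 60 mm long, up to 22 mm thick. Origin at its middle on its axis; y along the axis; x and z turn as it rolls (z up at the start). Starts on the near side, nearly parallel to the groove; rolls easily, coasts a few cm when let go. Origin 46 mm above the worktop on the flat, 39.5 mm in the groove.
- pastry_board: light wooden board fixed to the worktop, 300 (x) by 400 (y) by 22 mm thick. Origin at the centre of its underside, x away from the robot, y left, z up. A rounded groove 35 mm wide, 6.5 mm deep runs along y over its full width, 95 mm beyond the centre. At each end of the groove, 178 mm left and right of its middle, stands a brass post 12 mm thick.
- groove (a point): middle of the groove, level with the board's top (22 mm above the worktop); axes as the board: x away from the robot, y along the groove. The pin belongs here with its middle over this point.
- left_keeper (a joint): turn of the left brass keeper about its post, rad: 0 points at the robot (open), 1.57 inwards along the groove over the pin's left handle, at its stop. Closes anticlockwise seen from above; stays where left; takes under 1 N at the knob. A flat bar 60 mm long from the pivot, 15 mm wide, 53.5 to 60.5 mm above the worktop: it clears the handle only when the pin lies in the groove.
- right_keeper (a joint): the same for the right keeper, over the pin's right handle: 0 points at the robot (open), 1.57 inwards at its stop; it closes clockwise seen from above. Same sizes.
- left_keeper_knob (a point): centre of the dark wooden finger knob that stands on the left keeper, 42 mm from the pivot: 13 mm in diameter, from 60.5 to 79 mm above the worktop; this point is 70 mm above the worktop
- right_keeper_knob (a point): the same on the right keeper
- left_keeper_pivot (a point): axis of the left keeper's pivot, half-way up the bar, 57 mm above the worktop; the pivot screw's head ends 63 mm above the worktop
- right_keeper_pivot (a point): axis of the right keeper's pivot, the same
- white_mug: white mug 91 x 118 mm, 93 mm tall, to the right of the board; origin under its centre; leave it alone
- salt_shaker: small salt shaker with a grey top, 44 mm in diameter, 90 mm tall, behind the board; origin under its centre; leave it alone
- green_jar: spice jar with a green lid, 41 mm in diameter, 108 mm tall, behind the board; origin under its centre; leave it alone
- tumbler: pale aqua tumbler, 74 mm in diameter, 105 mm tall, to the left of the board; origin under its centre; leave it alone

How it is judged (in metres and radians):
On the way, in this order (a step that is already met when the one before it is completed fails the run):
1. the pin has turned about its axis (rolled, not dragged) while on the flat of the board (angle between rolling_pin's own z axis and vertical above 0.8 rad and x of rolling_pin in the frame of groove below -0.018 m), for 0.02 s.
2. the pin lies still in the groove, centred between the posts, with both keepers still open (x of rolling_pin in the frame of groove between -0.007 and 0.007 m and y of rolling_pin in the frame of groove between -0.022 and 0.022 m and height (world z) of rolling_pin between 0.036 and 0.042 m and angle between the y axis of rolling_pin and the y axis of groove, either way round below 0.06 rad and linear speed of rolling_pin below 0.02 m/s and value of joint each of left_keeper, right_keeper below 1 rad), for 0.2 s.
At the end, for the whole second after the job is handed in: The pin lies still down in the groove (its middle within 7 mm of the groove's line and within 22 mm of its middle lengthwise, parallel within 0.06 rad), and both keepers are turned inwards over its handles past 1.35 of 1.57 rad (x of rolling_pin in the frame of groove between -0.007 and 0.007 m and y of rolling_pin in the frame of groove between -0.022 and 0.022 m and height (world z) of rolling_pin between 0.036 and 0.042 m and angle between the y axis of rolling_pin and the y axis of groove, either way round below 0.06 rad and linear speed of rolling_pin below 0.02 m/s and value of joint each of left_keeper, right_keeper above 1.35 rad); the robot touches nothing.
It fails at once if the rolling pin is lifted off the board (height (world z) of rolling_pin above 0.06 m).
It fails at once if the rolling pin falls off the board (height (world z) of rolling_pin below 0.033 m).
It fails at once if a bystander (mug, shaker, jar or tumbler) is pushed or tipped (distance of any of white_mug, salt_shaker, green_jar, tumbler from where it was at the start of the episode above 0.02 m or angle between any of white_mug, salt_shaker, green_jar, tumbler's own z axis and vertical above 0.35 rad).
It also fails if it takes over 64 s, if anything falls off the work surface, if the arm or the gripper's body presses on something with over 40 N, if the wrist force passes 120 N, or if a joint passes its speed limit or range.

## Working session

There is one attempt and no reset: what is moved stays moved. The work goes in short steps, Python scripts to look and compute and a tool call to move; the robot and the scene stay as the last step left them, time stands still between calls to the robot, and variables do not carry over. Pictures are saved under pics/ and viewed, at most 10 in all, crops included, and the job is handed in when it is done.

Besides the shell and the picture viewer there is one more tool, called after "Request:" as name([rows], argument=value, ...), one row to a line, values as JSON. arm_command: Moves the arm, as the interface text tells. Its arguments: {"type":"object","properties":{"plan":{"type":"array"},"newtons":{"type":"number"}},"required":["plan"]}

```bash
mkdir -p pics; ls
python3 - <<'E'
from plant import bot, viewer
import cv2,numpy as np
o=bot.get_obs();print(o['t'],o['position'],o['tool_rot'],o['gripper_width'],bot.tcp_to_grasp)
for n in('side','top'):
    c=viewer.camera(n);cv2.imwrite(f'pics/{n}0.png',c['frame']);np.savez(f'{n}.npz',**{k:c[k] for k in('camera_matrix','R','t')})
    print(n,np.round(-np.array(c['R']).T@c['t'],3))
E
```

```text
pics
0.0 [ 0.16785479 -0.47034235  0.23043452] [-1.79885434e+02 -1.23889332e-03  1.96395721e+01] 0.0855190356435228 0.0187
side [ 1.43  -0.242  0.9  ]
top [ 0.51  -0.036  1.118]
```

View pics/top0.png

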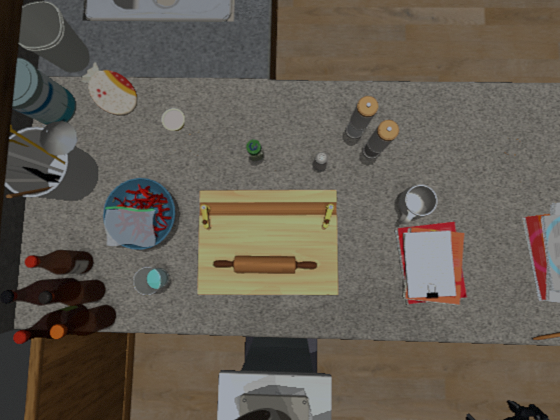

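View pics/side0.png

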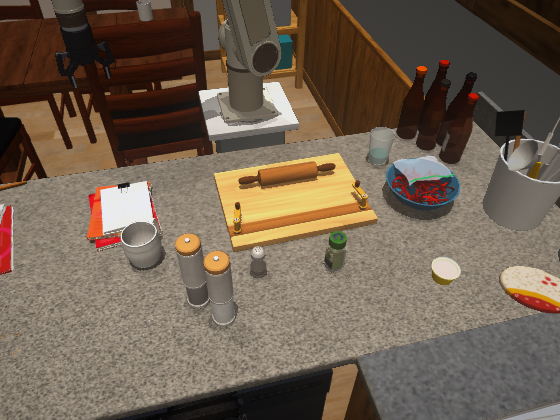

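The top view shows the board at about (198–337, 191–295), with the groove as a brown band at row 209. The keepers are near (205,216) and (328,216), and the pin runs from (214,264) to (316,266). The side view agrees.

```bash
cat > h.py <<'E'
import numpy as np,cv2
from plant import bot,viewer
def ray(c,uv,z):
    K,R,t=c['camera_matrix'],np.array(c['R']),np.array(c['t'])
    o=-R.T@t; d=R.T@np.linalg.solve(K,[uv[0],uv[1],1]); return o+d*(z-o[2])/d[2]
def big(m):
    cs,_=cv2.findContours(m.astype(np.uint8),cv2.RETR_EXTERNAL,cv2.CHAIN_APPROX_NONE)
    return max(cs,key=cv2.contourArea)
def pin(c,f=None,box=(205,185,335,290)):
    """barrel centre and axis angle (deg from +y) from the top view; plane at axis height"""
    f=c['frame']; h=cv2.cvtColor(f,cv2.COLOR_BGR2HSV)
    return h
E
python3 - <<'E'
from h import *
c=dict(np.load('top.npz'));f=cv2.imread('pics/top0.png');h=cv2.cvtColor(f,cv2.COLOR_BGR2HSV)
for uv in[(265,240),(265,264),(222,264),(265,209),(205,209),(205,216),(205,224)]:print(uv,h[uv[1],uv[0]])
m=np.zeros(h.shape[:2],bool);m[180:305,190:345]=True
b=cv2.inRange(h,(8,70,20),(32,255,255)).astype(bool)&m
r=cv2.minAreaRect(big(b));P=cv2.boxPoints(r)
W=np.array([ray(c,p,.022) for p in P]);print(np.round(W,3),W.mean(0))
print('sides',[np.linalg.norm(W[i]-W[i-1]) for i in range(4)])
cv2.imwrite('pics/z.png',cv2.resize(f[182:302,190:346],None,fx=5,fy=5,interpolation=cv2.INTER_CUBIC))
E
```

```text
(265, 240) [ 32  74 161]
(265, 264) [ 14 150 143]
(222, 264) [  9 158  79]
(265, 209) [ 14 149 142]
(205, 209) [ 28 131 156]
(205, 216) [ 29 129 160]
(205, 224) [ 26 139 110]
[[ 0.666  0.239  0.022]
 [ 0.674 -0.168  0.022]
 [ 0.379 -0.171  0.022]
 [ 0.368  0.226  0.022]] [0.52191105 0.0315754  0.022     ]
sides [np.float64(0.2986068159448561), np.float64(0.40766872570123336), np.float64(0.2954223155839101), np.float64(0.3963596701203312)]
```

View pics/z.png

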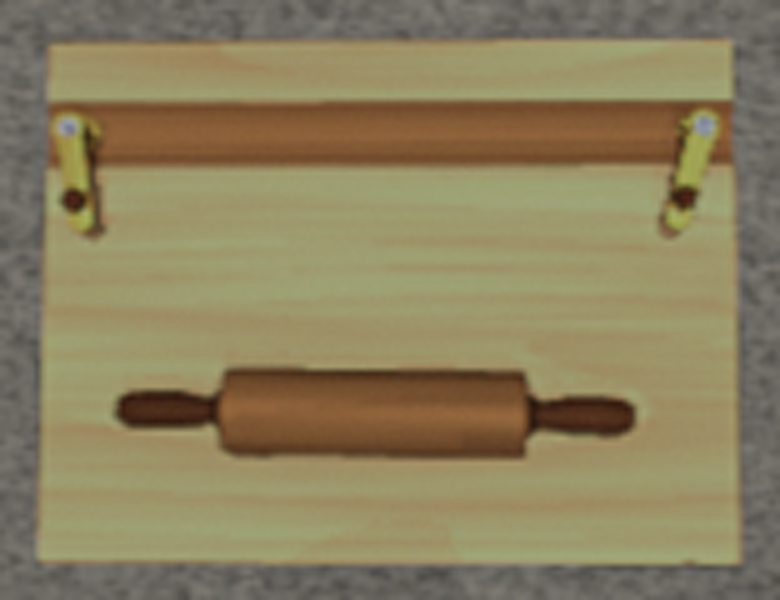

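The crop (5x) shows pivots at (68,126) and (704,124), knobs at (73,200) and (684,198). The barrel runs from x=219 to 526 and the handle tips are (117,408) and (635,416). The groove spans rows 102–164.

Run:
```python
from h import *
c=dict(np.load('top.npz'))
g=lambda x,y,z:ray(c,(190+x/5-.4,182+y/5-.4),z)
for n,a in dict(pl=(68,126,.063),pr=(704,124,.063),kl=(73,200,.077),kr=(684,198,.077),tipL=(117,408,.046),tipR=(635,416,.046),bl0=(219,370,.046),br0=(526,372,.046),bl1=(219,455,.046),br1=(526,457,.046),gl=(210,133,.018),gr=(560,132,.018),c1=(50,42,.022),c2=(733,40,.022),c3=(741,563,.022),c4=(38,560,.022)).items(): print(n,np.round(g(*a),4))
```

```text
pl [0.6134 0.2095 0.063 ]
pr [ 0.6219 -0.1454  0.063 ]
kl [0.5712 0.2016 0.077 ]
kr [ 0.5796 -0.1334  0.077 ]
tipL [0.457  0.1788 0.046 ]
tipR [ 0.4599 -0.1106  0.046 ]
bl0 [0.4795 0.1222 0.046 ]
br0 [ 0.4826 -0.0496  0.046 ]
bl1 [0.4325 0.1205 0.046 ]
br1 [ 0.4358 -0.0505  0.046 ]
gl [0.6154 0.1365 0.018 ]
gr [ 0.6203 -0.067   0.018 ]
c1 [0.6665 0.2318 0.022 ]
c2 [ 0.6754 -0.1659  0.022 ]
c3 [ 0.3784 -0.1728  0.022 ]
c4 [0.3692 0.2251 0.022 ]
```

```bash
cat >> h.py <<'E'
from scipy.spatial.transform import Rotation as Ro
YAW=1.35; G=np.array([.6176,.0319,.022])
BX=np.array([np.cos(np.radians(YAW)),np.sin(np.radians(YAW)),0]);BY=np.array([-BX[1],BX[0],0])
def go(p,yaw=YAW):
    o=bot.get_obs();R=Ro.from_euler('xyz',o['tool_rot'],degrees=True)
    T=Ro.from_euler('xyz',[180,0,yaw],degrees=True)
    print('cm',np.round(R.inv().apply(np.array(p)-o['position'])*100,2),'rot',np.round((R.inv()*T).as_rotvec(degrees=True),2))
def fr(p): d=np.array(p)-G; return np.round([d@BX,d@BY],4)
E
python3 - <<'E'
from h import *
print(fr([.458,.035,0])); go([.444,.031,.100])
E
```

```text
[-0.1595  0.0069]
cm [ 42.86 -37.92  13.12] rot [-0.11  0.02 18.29]
```

Request:
arm_command([
  {"translation":[42.9,-37.9,4],"rotation":[-0.1,0,18.3],"grip":8.5},
  {"translation":[42.9,-37.9,4],"rotation":[-0.1,0,18.3],"grip":8.5},
  {"translation":[42.9,-37.9,4],"rotation":[-0.1,0,18.3],"grip":8.5},
  {"translation":[42.9,-37.9,4],"rotation":[-0.1,0,18.3],"grip":8.5},
  {"translation":[42.9,-37.9,4],"rotation":[-0.1,0,18.3],"grip":8.5},
  {"translation":[42.9,-37.9,4],"rotation":[-0.1,0,18.3],"grip":8.5},
  {"translation":[42.9,-37.9,4],"rotation":[-0.1,0,18.3],"grip":8.5},
  {"translation":[42.9,-37.9,4],"rotation":[-0.1,0,18.3],"grip":8.5},
  {"translation":[42.9,-37.9,4],"rotation":[-0.1,0,18.3],"grip":8.5},
  {"translation":[42.9,-37.9,4],"rotation":[-0.1,0,18.3],"grip":8.5},
  {"translation":[42.9,-37.9,4],"rotation":[-0.1,0,18.3],"grip":8.5},
  {"translation":[42.9,-37.9,4],"rotation":[-0.1,0,18.3],"grip":8.5},
  {"translation":[42.9,-37.9,4],"rotation":[-0.1,0,18.3],"grip":8.5},
  {"translation":[42.9,-37.9,4],"rotation":[-0.1,0,18.3],"grip":8.5},
  {"translation":[42.9,-37.9,4],"rotation":[-0.1,0,18.3],"grip":8.5},
  {"translation":[42.9,-37.9,13.1],"rotation":[-0.1,0,18.3],"grip":8.5},
  {"translation":[42.9,-37.9,13.1],"rotation":[-0.1,0,18.3],"grip":8.5},
  {"translation":[42.9,-37.9,13.1],"rotation":[-0.1,0,18.3],"grip":8.5},
  {"translation":[42.9,-37.9,13.1],"rotation":[-0.1,0,18.3],"grip":8.5},
  {"translation":[42.9,-37.9,13.1],"rotation":[-0.1,0,18.3],"grip":8.5},
])

```text
t: 1.77
position: [0.4443, 0.0183, 0.0999]
tool_rot: [-179.6, 0.1, 2.1]
ft_force: [-0.5, -0.2, -1.0]
gripper_width: 0.085
grip_force: 0.0
```

Request:
arm_command([
  {"translation":[0,0,0],"rotation":[0,0,0],"grip":8.5},
  {"translation":[0,0,2],"rotation":[0,0,0],"grip":8.5},
  {"translation":[0,0,3.6],"rotation":[0,0,0],"grip":8.5},
  {"translation":[0,0,3.6],"rotation":[0,0,0],"grip":8.5},
  {"translation":[0,0,3.6],"rotation":[0,0,0],"grip":8.5},
])

```text
t: 2.18
position: [0.4456, 0.0188, 0.0653]
tool_rot: [-179.6, -0.1, 2.1]
ft_force: [0.7, 0.1, 0.5]
gripper_width: 0.0852
grip_force: 0.0
```

Run:
```python
from h import *
o=bot.get_obs();print(o['position'],o['ft_force'],fr(o['position'])); go([.444,.031,.06])
c=viewer.camera('side');cv2.imwrite('pics/s1.png',cv2.resize(c['frame'][140:260,200:400],None,fx=4,fy=4))
```

```text
[0.44558496 0.01878268 0.06526734] [0.65243322 0.11000699 0.54854797] [-0.1723 -0.0091]
cm [-0.11 -1.22  0.54] rot [-0.43 -0.06  0.79]
```

View pics/s1.png

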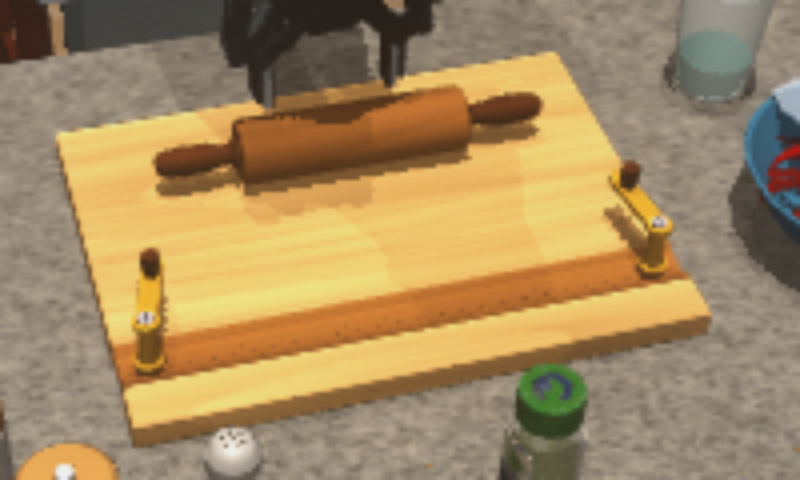

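The fingertips hang just behind and above the barrel, open about 85 mm, and both are near the barrel top. I'll shift left, lower to contact and feel for it.

Request:
arm_command([
  {"translation":[0,-1.4,0],"rotation":[-0.4,0,0.8],"grip":8.5},
  {"translation":[0,-1.4,0.4],"rotation":[-0.4,0,0.8],"grip":8.5},
  {"translation":[0,-1.4,0.8],"rotation":[-0.4,0,0.8],"grip":8.5},
  {"translation":[0,-1.4,0.8],"rotation":[-0.4,0,0.8],"grip":8.5},
])

```text
t: 2.57
position: [0.4455, 0.0206, 0.0567]
tool_rot: [-179.4, -0.1, 2.3]
ft_force: [0.4, -0.3, 5.2]
gripper_width: 0.085
grip_force: 2.2
```

Request:
arm_command([
  {"translation":[0,0,0.15],"rotation":[0,0,0],"grip":8.5},
  {"translation":[0,0,0.15],"rotation":[0,0,0],"grip":8.5},
])

```text
t: 2.73
position: [0.4468, 0.0206, 0.0565]
tool_rot: [-179.4, -0.2, 2.3]
ft_force: [-0.8, -0.1, 10.3]
gripper_width: 0.0847
grip_force: 4.9
```

Request:
arm_command([
  {"translation":[0.8,0,0],"rotation":[0,0,0],"grip":8.5},
  {"translation":[1.6,0,0],"rotation":[0,0,0],"grip":8.5},
  {"translation":[2.4,0,0],"rotation":[0,0,0],"grip":8.5},
  {"translation":[3.2,0,0],"rotation":[0,0,0],"grip":8.5},
  {"translation":[4.0,0,0],"rotation":[0,0,0],"grip":8.5},
  {"translation":[4.8,0,0],"rotation":[0,0,0],"grip":8.5},
])

```text
t: 3.23
position: [0.4953, 0.0215, 0.0565]
tool_rot: [-179.6, -0.2, 2.2]
ft_force: [-0.3, -2.5, 3.9]
gripper_width: 0.0852
grip_force: 2.1
```

```bash
cat >> h.py <<'E'
def look(name,box=(200,190,335,290)):
    o=bot.get_obs();c=viewer.camera('top');h=cv2.cvtColor(c['frame'],cv2.COLOR_BGR2HSV)
    x0,y0,x1,y1=box
    cv2.imwrite(f'pics/{name}.png',cv2.resize(c['frame'][182:302,190:346],None,fx=5,fy=5,interpolation=cv2.INTER_CUBIC))
    s=viewer.camera('side');cv2.imwrite(f'pics/{name}s.png',cv2.resize(s['frame'][140:260,200:400],None,fx=4,fy=4))
    dark=cv2.inRange(h,(3,100,20),(13,255,110));m=np.zeros_like(dark);m[y0:y1,x0:x1]=dark[y0:y1,x0:x1]
    cs,_=cv2.findContours(m,cv2.RETR_EXTERNAL,cv2.CHAIN_APPROX_NONE)
    for k in sorted(cs,key=cv2.contourArea)[-4:]:
        if cv2.contourArea(k)<20: continue
        (u,v),wh,a=cv2.minAreaRect(k);bx=cv2.boundingRect(k);W=ray(c,(u,v),.046)
        print('handle',np.round([u,v],1),bx,np.round(W,4),fr(W))
    print('tcp',np.round(o['position'],4),fr(o['position']),o['tool_rot'][2],o['t'])
E
python3 -c "
from h import *
look('a')"
```

```text
handle [220.  254.5] (214, 252, 13, 6) [0.4816 0.16   0.046 ] [-0.1329  0.1313]
handle [304.5 256. ] (293, 253, 24, 8) [ 0.4832 -0.0765  0.046 ] [-0.1369 -0.1052]
tcp [0.4953 0.0215 0.0565] [-0.1225 -0.0076] 2.23406649852599 3.2333
```

View pics/as.png

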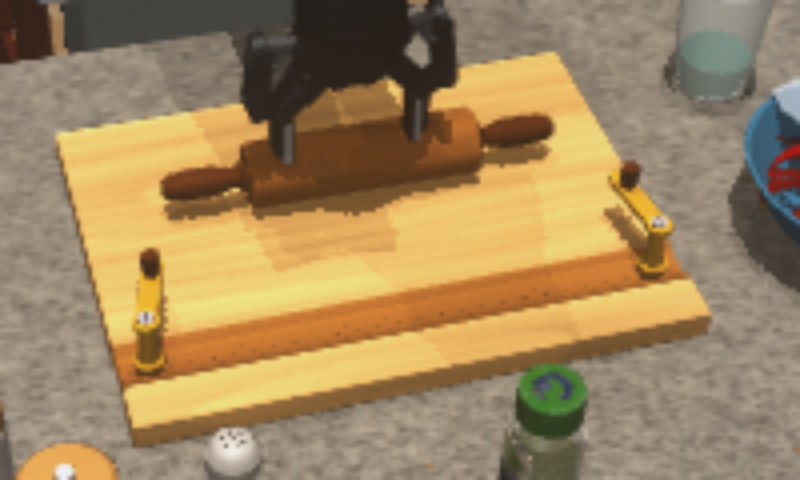

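The pin rolled about 25 mm (roughly 1 rad) for 49 mm of finger travel, so there was no slip, and it stayed parallel. I'll repeat the stroke.

Request:
arm_command([
  {"translation":[0,0,-1.5],"rotation":[0,0,0],"grip":8.5},
  {"translation":[0,-1.2,-2],"rotation":[0,0,0.8],"grip":8.5},
  {"translation":[-2.5,-1.2,-2],"rotation":[0,0,0.8],"grip":8.5},
  {"translation":[-2.5,-1.2,-2],"rotation":[0,0,0.8],"grip":8.5},
  {"translation":[-2.5,-1.2,-1],"rotation":[0,0,0.8],"grip":8.5},
  {"translation":[-2.5,-1.2,-0.2],"rotation":[0,0,0.8],"grip":8.5},
  {"translation":[-2.5,-1.2,0.05],"rotation":[0,0,0.8],"grip":8.5},
  {"translation":[-2.5,-1.2,0.05],"rotation":[0,0,0.8],"grip":8.5},
  {"translation":[-1.7,-1.2,0.05],"rotation":[0,0,0.8],"grip":8.5},
  {"translation":[-0.9,-1.2,0.05],"rotation":[0,0,0.8],"grip":8.5},
  {"translation":[-0.1,-1.2,0.05],"rotation":[0,0,0.8],"grip":8.5},
  {"translation":[0.7,-1.2,0.05],"rotation":[0,0,0.8],"grip":8.5},
  {"translation":[1.5,-1.2,0.05],"rotation":[0,0,0.8],"grip":8.5},
  {"translation":[2.3,-1.2,0.05],"rotation":[0,0,0.8],"grip":8.5},
  {"translation":[2.3,-1.2,0.05],"rotation":[0,0,0.8],"grip":8.5},
])

```text
t: 4.58
position: [0.519, 0.0253, 0.0554]
tool_rot: [-179.0, -0.3, 2.3]
ft_force: [1.8, -1.9, 9.2]
gripper_width: 0.085
grip_force: 4.6
```

```bash
python3 -c "
from h import *
look('b')"
```

```text
handle [220.  247.5] (214, 245, 13, 6) [0.5012 0.1608 0.046 ] [-0.1134  0.1316]
handle [299.8 248.8] (285, 245, 32, 12) [ 0.5028 -0.0633  0.046 ] [-0.117  -0.0925]
tcp [0.519  0.0253 0.0554] [-0.0987 -0.0043] 2.2623357933274293 4.5833
```

Request:
arm_command([
  {"translation":[0,0,-1.5],"rotation":[0,0,0],"grip":8.5},
  {"translation":[-1,-0.5,-2],"rotation":[-0.5,0,0.8],"grip":8.5},
  {"translation":[-3,-0.5,-2],"rotation":[-0.5,0,0.8],"grip":8.5},
  {"translation":[-3,-0.5,-2],"rotation":[-0.5,0,0.8],"grip":8.5},
  {"translation":[-3,-0.5,-1],"rotation":[-0.5,0,0.8],"grip":8.5},
  {"translation":[-3,-0.5,-0.2],"rotation":[-0.5,0,0.8],"grip":8.5},
  {"translation":[-3,-0.5,0],"rotation":[-0.5,0,0.8],"grip":8.5},
  {"translation":[-3,-0.5,0],"rotation":[-0.5,0,0.8],"grip":8.5},
  {"translation":[-2.2,-0.5,0],"rotation":[-0.5,0,0.8],"grip":8.5},
  {"translation":[-1.4,-0.5,0],"rotation":[-0.5,0,0.8],"grip":8.5},
  {"translation":[-0.6,-0.5,0],"rotation":[-0.5,0,0.8],"grip":8.5},
  {"translation":[0.2,-0.5,0],"rotation":[-0.5,0,0.8],"grip":8.5},
  {"translation":[1.0,-0.5,0],"rotation":[-0.5,0,0.8],"grip":8.5},
  {"translation":[1.8,-0.5,0],"rotation":[-0.5,0,0.8],"grip":8.5},
  {"translation":[2.4,-0.5,0],"rotation":[-0.5,0,0.8],"grip":8.5},
  {"translation":[2.4,-0.5,0],"rotation":[-0.5,0,0.8],"grip":8.5},
])

```text
t: 6.02
position: [0.5426, 0.0236, 0.0545]
tool_rot: [-179.2, -0.2, 2.1]
ft_force: [1.7, -3.0, 8.0]
gripper_width: 0.085
grip_force: 4.0
```

```bash
python3 -c "
from h import *
look('c')"
```

```text
handle [220.5 240. ] (215, 237, 12, 7) [0.5222 0.1602 0.046 ] [-0.0924  0.1305]
handle [301. 241.] (286, 238, 31, 7) [ 0.5247 -0.0661  0.046 ] [-0.0952 -0.0958]
tcp [0.5426 0.0236 0.0545] [-0.0752 -0.0065] 2.099215111982238 6.0167
```

View pics/c.png

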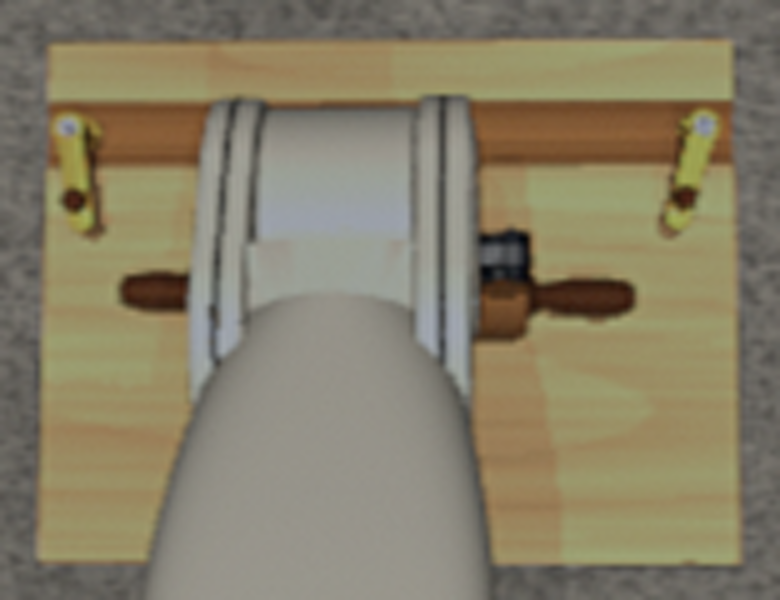

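The pin is parallel, with tips at crop (120,292) and (635,298), and sits 94 mm before the groove. I'll keep stroking.

Request:
arm_command([
  {"translation":[0,0,-1.5],"rotation":[0,0,0],"grip":8.5},
  {"translation":[-1,-0.5,-2],"rotation":[-0.5,0,0.8],"grip":8.5},
  {"translation":[-3.4,-0.5,-2],"rotation":[-0.5,0,0.8],"grip":8.5},
  {"translation":[-3.4,-0.5,-2],"rotation":[-0.5,0,0.8],"grip":8.5},
  {"translation":[-3.4,-0.5,-1],"rotation":[-0.5,0,0.8],"grip":8.5},
  {"translation":[-3.4,-0.5,-0.2],"rotation":[-0.5,0,0.8],"grip":8.5},
  {"translation":[-3.4,-0.5,0],"rotation":[-0.5,0,0.8],"grip":8.5},
  {"translation":[-3.4,-0.5,0],"rotation":[-0.5,0,0.8],"grip":8.5},
  {"translation":[-2.6,-0.5,0],"rotation":[-0.5,0,0.8],"grip":8.5},
  {"translation":[-1.8,-0.5,0],"rotation":[-0.5,0,0.8],"grip":8.5},
  {"translation":[-1.0,-0.5,0],"rotation":[-0.5,0,0.8],"grip":8.5},
  {"translation":[-0.2,-0.5,0],"rotation":[-0.5,0,0.8],"grip":8.5},
  {"translation":[0.6,-0.5,0],"rotation":[-0.5,0,0.8],"grip":8.5},
  {"translation":[1.4,-0.5,0],"rotation":[-0.5,0,0.8],"grip":8.5},
  {"translation":[2.2,-0.5,0],"rotation":[-0.5,0,0.8],"grip":8.5},
  {"translation":[2.2,-0.5,0],"rotation":[-0.5,0,0.8],"grip":8.5},
])

```text
t: 7.45
position: [0.5652, 0.0221, 0.0547]
tool_rot: [-179.4, -0.2, 2.0]
ft_force: [2.2, -2.9, 8.6]
gripper_width: 0.0847
grip_force: 4.5
```

```bash
python3 -c "
from h import *
look('d')"
```

```text
handle [221.  231.5] (215, 229, 13, 6) [0.5461 0.1598 0.046 ] [-0.0685  0.1295]
handle [301.6 232.1] (287, 229, 30, 12) [ 0.5496 -0.0675  0.046 ] [-0.0703 -0.0978]
tcp [0.5652 0.0221 0.0547] [-0.0526 -0.0085] 1.9571860599396629 7.45
```

Request:
arm_command([
  {"translation":[0,0,-1.5],"rotation":[0,0,0],"grip":8.5},
  {"translation":[-1,-0.5,-2],"rotation":[-0.5,0,0.8],"grip":8.5},
  {"translation":[-3.2,-0.5,-2],"rotation":[-0.5,0,0.8],"grip":8.5},
  {"translation":[-3.2,-0.5,-2],"rotation":[-0.5,0,0.8],"grip":8.5},
  {"translation":[-3.2,-0.5,-1],"rotation":[-0.5,0,0.8],"grip":8.5},
  {"translation":[-3.2,-0.5,-0.2],"rotation":[-0.5,0,0.8],"grip":8.5},
  {"translation":[-3.2,-0.5,0],"rotation":[-0.5,0,0.8],"grip":8.5},
  {"translation":[-3.2,-0.5,0],"rotation":[-0.5,0,0.8],"grip":8.5},
  {"translation":[-2.4,-0.5,0],"rotation":[-0.5,0,0.8],"grip":8.5},
  {"translation":[-1.6,-0.5,0],"rotation":[-0.5,0,0.8],"grip":8.5},
  {"translation":[-0.8,-0.5,0],"rotation":[-0.5,0,0.8],"grip":8.5},
  {"translation":[0,-0.5,0],"rotation":[-0.5,0,0.8],"grip":8.5},
  {"translation":[0.8,-0.5,0],"rotation":[-0.5,0,0.8],"grip":8.5},
  {"translation":[1.6,-0.5,0],"rotation":[-0.5,0,0.8],"grip":8.5},
  {"translation":[2.2,-0.5,0],"rotation":[-0.5,0,0.8],"grip":8.5},
  {"translation":[2.2,-0.5,0],"rotation":[-0.5,0,0.8],"grip":8.5},
])

```text
t: 8.88
position: [0.5871, 0.0205, 0.0549]
tool_rot: [-179.5, -0.2, 1.8]
ft_force: [2.1, -3.1, 8.4]
gripper_width: 0.0851
grip_force: 4.2
```

```bash
python3 -c "
from h import *
look('e')"
```

```text
handle [221.5 224. ] (215, 221, 14, 7) [0.5673 0.1592 0.046 ] [-0.0473  0.1284]
handle [302.4 225. ] (289, 221, 28, 8) [ 0.5695 -0.0692  0.046 ] [-0.0504 -0.0999]
tcp [0.5871 0.0205 0.0549] [-0.0308 -0.0107] 1.8251930291648475 8.8833
```

Request:
arm_command([
  {"translation":[0,0,-1.5],"rotation":[0,0,0],"grip":8.5},
  {"translation":[-1,-0.5,-2],"rotation":[-0.5,0,0.6],"grip":8.5},
  {"translation":[-3.5,-0.5,-2],"rotation":[-0.5,0,0.6],"grip":8.5},
  {"translation":[-3.5,-0.5,-2],"rotation":[-0.5,0,0.6],"grip":8.5},
  {"translation":[-3.5,-0.5,-1],"rotation":[-0.5,0,0.6],"grip":8.5},
  {"translation":[-3.5,-0.5,-0.2],"rotation":[-0.5,0,0.6],"grip":8.5},
  {"translation":[-3.5,-0.5,0],"rotation":[-0.5,0,0.6],"grip":8.5},
  {"translation":[-3.5,-0.5,0],"rotation":[-0.5,0,0.6],"grip":8.5},
  {"translation":[-2.6,-0.5,0],"rotation":[-0.5,0,0.6],"grip":8.5},
  {"translation":[-1.6,-0.5,0],"rotation":[-0.5,0,0.6],"grip":8.5},
  {"translation":[-0.6,-0.5,0],"rotation":[-0.5,0,0.6],"grip":8.5},
  {"translation":[0.4,-0.5,0],"rotation":[-0.5,0,0.6],"grip":8.5},
  {"translation":[1.4,-0.5,0],"rotation":[-0.5,0,0.6],"grip":8.5},
  {"translation":[2.4,-0.5,0],"rotation":[-0.5,0,0.6],"grip":8.5},
  {"translation":[3.2,-0.5,-0.3],"rotation":[-0.5,0,0.6],"grip":8.5},
  {"translation":[3.6,-0.5,-1.5],"rotation":[-0.5,0,0.6],"grip":8.5},
  {"translation":[3.6,-0.5,-3],"rotation":[-0.5,0,0.6],"grip":8.5},
  {"translation":[3.6,-0.5,-3],"rotation":[-0.5,0,0.6],"grip":8.5},
])

```text
t: 10.48
position: [0.6225, 0.0215, 0.0858]
tool_rot: [-179.7, -0.2, 1.9]
ft_force: [0.8, 0.2, 1.1]
gripper_width: 0.0849
grip_force: 0.0
```

```bash
python3 -c "
from h import *
look('f')"
```

```text
handle [220.  213.5] (214, 210, 13, 8) [0.597  0.1646 0.046 ] [-0.0175  0.1332]
handle [300.5 213.3] (285, 205, 32, 14) [ 0.6024 -0.0635  0.046 ] [-0.0174 -0.095 ]
tcp [0.6225 0.0215 0.0858] [ 0.0046 -0.0106] 1.8683100554416305 10.4833
```

View pics/fs.png

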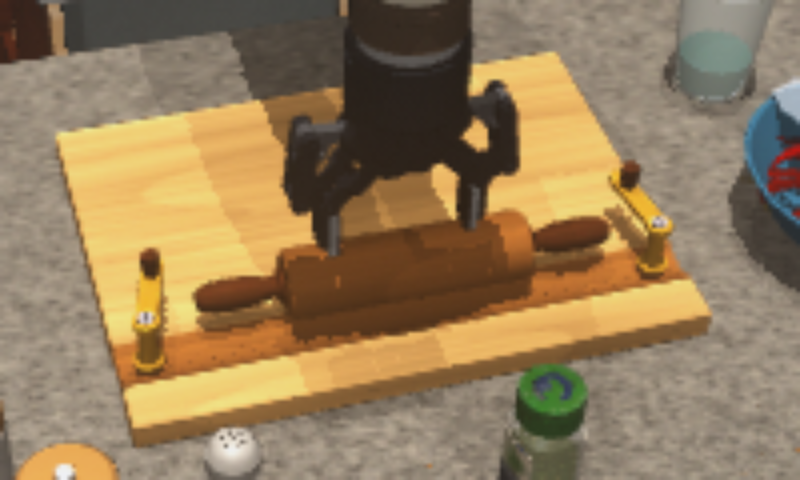

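The side view shows the pin near the groove's front edge, at about x=-0.017, parallel and possibly still coasting. I'll wait briefly and check.

Request:
arm_command([
  {"translation":[-1,0,-1],"rotation":[0,0,0],"grip":8.5},
  {"translation":[-2.5,0,-1],"rotation":[0,0,0],"grip":8.5},
  {"translation":[-2.5,0,-1],"rotation":[0,0,0],"grip":8.5},
])

```text
t: 10.83
position: [0.5922, 0.0204, 0.0932]
tool_rot: [-179.7, 0.3, 1.9]
ft_force: [-0.2, -0.0, -0.2]
gripper_width: 0.0852
grip_force: 0.0
```

```bash
python3 -c "
from h import *
look('g')"
```

```text
handle [290.  219.5] (286, 217, 9, 6) [ 0.5842 -0.0341  0.046 ] [-0.0349 -0.0652]
handle [219. 214.] (214, 211, 11, 7) [0.5955 0.1674 0.046 ] [-0.0189  0.136 ]
handle [307. 215.] (297, 212, 21, 7) [ 0.598  -0.0817  0.046 ] [-0.0223 -0.1131]
tcp [0.5922 0.0204 0.0932] [-0.0257 -0.0109] 1.8670253230478862 10.8333
```

Request:
arm_command([
  {"translation":[-0.7,-0.5,0],"rotation":[0,0,0],"grip":8.5},
  {"translation":[-0.7,-0.5,2],"rotation":[0,0,0],"grip":8.5},
  {"translation":[-0.7,-0.5,3.4],"rotation":[0,0,0],"grip":8.5},
  {"translation":[-0.7,-0.5,3.9],"rotation":[0,0,0],"grip":8.5},
  {"translation":[-0.7,-0.5,3.9],"rotation":[0,0,0],"grip":8.5},
  {"translation":[0.1,-0.5,3.9],"rotation":[0,0,0],"grip":8.5},
  {"translation":[0.9,-0.5,3.9],"rotation":[0,0,0],"grip":8.5},
  {"translation":[1.7,-0.5,3.9],"rotation":[0,0,0],"grip":8.5},
  {"translation":[2.3,-0.5,3.9],"rotation":[0,0,0],"grip":8.5},
  {"translation":[2.3,-0.5,3.0],"rotation":[0,0,0],"grip":8.5},
  {"translation":[2.3,-0.5,0],"rotation":[0,0,0],"grip":8.5},
  {"translation":[-2,-0.5,-2],"rotation":[0,0,0],"grip":8.5},
  {"translation":[-4,-0.5,-3],"rotation":[0,0,0],"grip":8.5},
  {"translation":[-4,-0.5,-3],"rotation":[0,0,0],"grip":8.5},
])

```text
t: 12.1
position: [0.5517, 0.0217, 0.1276]
tool_rot: [-179.6, 0.1, 2.1]
ft_force: [-0.4, -0.2, -0.0]
gripper_width: 0.0853
grip_force: 0.0
```

```bash
python3 -c "
from h import *
look('i')"
```

```text
handle [217.7 207.2] (215, 203, 7, 10) [0.6149 0.1718 0.046 ] [0.0006 0.1399]
handle [302.5 208. ] (289, 201, 28, 15) [ 0.6175 -0.0687  0.046 ] [-0.0025 -0.1006]
tcp [0.5517 0.0217 0.1276] [-0.0662 -0.0086] 2.0655517595952992 12.1
```

View pics/is.png

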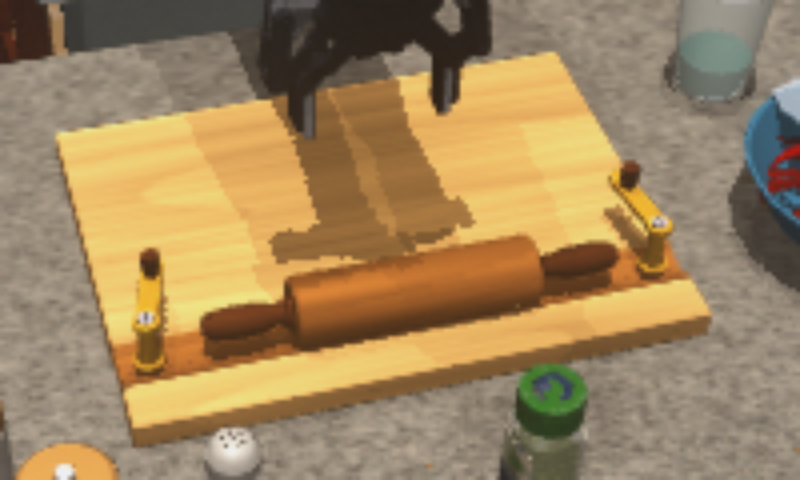

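The pin lies in the groove, parallel and about 4 mm left of centre, with both keepers still open. Next is the left keeper: shut the fingers and go outside its knob.

```bash
python3 -c "
from h import *
go([.570,.236,.11])"
```

```text
cm [  2.28 -21.34   1.77] rot [-0.44 -0.05  0.71]
```

Request:
arm_command([
  {"translation":[0,-4,1.5],"rotation":[0,0,0],"grip":0},
  {"translation":[0.5,-8,1.5],"rotation":[0,0,0.7],"grip":0},
  {"translation":[1,-12,1.5],"rotation":[-0.4,0,0.7],"grip":0},
  {"translation":[2,-16,1.5],"rotation":[-0.4,0,0.7],"grip":0},
  {"translation":[2.3,-20,1.5],"rotation":[-0.4,0,0.7],"grip":0},
  {"translation":[2.3,-21.5,1.5],"rotation":[-0.4,0,0.7],"grip":0},
  {"translation":[2.3,-21.5,1.5],"rotation":[-0.4,0,0.7],"grip":0},
  {"translation":[2.3,-21.5,1.5],"rotation":[-0.4,0,0.7],"grip":0},
  {"translation":[2.3,-21.5,1.5],"rotation":[-0.4,0,0.7],"grip":0},
])

```text
t: 12.95
position: [0.5816, 0.0631, 0.1114]
tool_rot: [-178.1, 0.1, 5.2]
ft_force: [-0.3, -1.0, 0.2]
gripper_width: -0.0001
grip_force: 0.0
```

```bash
python3 -c "
from h import *
go([.570,.236,.067]);print(bot.get_obs()['joint_velocities'])
look('j')"
```

```text
cm [  0.43 -17.16   5.02] rot [-1.93  0.17  3.9 ]
[ 0.27453497  1.54688272  2.72930169  1.26717923  0.07188739 -0.07331857]
handle [301.5 208. ] (285, 201, 34, 15) [ 0.6175 -0.0659  0.046 ] [-0.0024 -0.0978]
tcp [0.5816 0.0631 0.1114] [-0.0352  0.0321] 5.248350097693987 12.95
```

View pics/js.png

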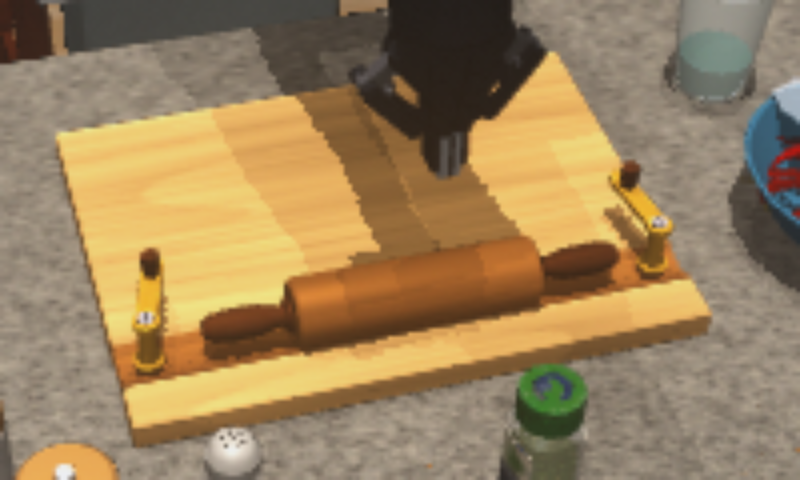

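The fingers are shut over the board and the pin is undisturbed, but the arm turned only a little to the left. I'll check the joints.

```bash
python3 -c "
from h import *
o=bot.get_obs()
for k in ('t','joint_positions','joint_velocities','joint_torque','position','ft_force','wrist_torque'):print(k,np.round(o[k],2))
print([a for a in dir(bot) if a[0]!='_'])"
```

```text
t 13.05
joint_positions [  5.2   27.65   2.12  64.56   1.94 179.94]
joint_velocities [-0.   -0.28 -0.7   0.04  0.09 -0.05]
joint_torque [ 3.000e-02 -4.667e+01  2.366e+01 -0.000e+00  1.100e-01 -0.000e+00]
position [0.58 0.06 0.11]
ft_force [ 0.1   0.1  -0.33]
wrist_torque [-0.01  0.02  0.02]
['Unreachable', 'get_obs', 'job_done', 'tcp_to_grasp']
```

Request:
arm_command([
  {"translation":[0,0,0],"rotation":[0,0,0],"grip":0},
  {"translation":[0,0,0],"rotation":[0,0,0],"grip":0},
  {"translation":[0,0,0],"rotation":[0,0,0],"grip":0},
])

```text
t: 13.3
position: [0.5811, 0.0633, 0.1114]
tool_rot: [-178.1, 0.1, 5.3]
ft_force: [-0.5, -0.1, -0.6]
gripper_width: 0.0
grip_force: 0.0
```

```bash
python3 -c "
from h import *
o=bot.get_obs()
for k in ('t','joint_positions','joint_velocities','joint_torque','position','ft_force','wrist_torque'):print(k,np.round(o[k],2))"
```

```text
t 13.3
joint_positions [  5.21  27.63   2.07  64.56   1.94 179.94]
joint_velocities [0.01 0.1  0.04 0.01 0.06 0.07]
joint_torque [-1.000e-02 -4.676e+01  2.355e+01  1.000e-02  1.100e-01 -0.000e+00]
position [0.58 0.06 0.11]
ft_force [-0.51 -0.06 -0.61]
wrist_torque [-0.03  0.01  0.01]
```

Joint 6 is at its 180° limit, which explains the poor tracking. I'll turn the tool by a quarter turn.

```bash
python3 -c "
from h import *
go([.57,.236,.11],91.35)"
```

```text
cm [  0.48 -17.28   0.72] rot [ -1.65  -1.37 -86.08]
```

Request:
arm_command([
  {"translation":[0,0,0],"rotation":[-1.6,-1.4,-86],"grip":0},
  {"translation":[0,0,0],"rotation":[-1.6,-1.4,-86],"grip":0},
  {"translation":[0,0,0],"rotation":[-1.6,-1.4,-86],"grip":0},
  {"translation":[0,0,0],"rotation":[-1.6,-1.4,-86],"grip":0},
  {"translation":[0,0,0],"rotation":[-1.6,-1.4,-86],"grip":0},
  {"translation":[0,0,0],"rotation":[-1.6,-1.4,-86],"grip":0},
  {"translation":[0,0,0],"rotation":[-1.6,-1.4,-86],"grip":0},
  {"translation":[0,0,0],"rotation":[-1.6,-1.4,-86],"grip":0},
  {"translation":[0,-4,0],"rotation":[-1.6,-1.4,-86],"grip":0},
  {"translation":[0,-8,0],"rotation":[-1.6,-1.4,-86],"grip":0},
  {"translation":[0.5,-12,0],"rotation":[-1.6,-1.4,-86],"grip":0},
  {"translation":[0.5,-16,0],"rotation":[-1.6,-1.4,-86],"grip":0},
  {"translation":[0.5,-17.3,0],"rotation":[-1.6,-1.4,-86],"grip":0},
  {"translation":[0.5,-17.3,0],"rotation":[-1.6,-1.4,-86],"grip":0},
  {"translation":[0.5,-17.3,0],"rotation":[-1.6,-1.4,-86],"grip":0},
  {"translation":[0.5,-17.3,0],"rotation":[-1.6,-1.4,-86],"grip":0},
])

```text
t: 14.63
position: [0.5702, 0.2349, 0.117]
tool_rot: [-179.9, 0.0, 91.2]
ft_force: [-0.4, -0.1, -0.7]
gripper_width: 0.0
grip_force: 0.0
```

```bash
python3 -c "
from h import *
print(bot.get_obs()['joint_positions'])
go([.568,.234,.067],91.35)"
```

```text
[ 2.23961022e+01  3.08211433e+01  8.31280375e+00  6.75836212e+01
 -1.07243339e-02  1.11200618e+02]
cm [-0.08 -0.22  5.  ] rot [-0.08  0.04 -0.15]
```

Request:
arm_command([
  {"translation":[0,0,3],"rotation":[0,0,0],"grip":0},
  {"translation":[0,0,5],"rotation":[0,0,0],"grip":0},
  {"translation":[0,0,5],"rotation":[0,0,0],"grip":0},
  {"translation":[-1,0,5],"rotation":[0,0,0],"grip":0},
  {"translation":[-2,-0.1,5],"rotation":[0,0,0],"grip":0},
  {"translation":[-3,-0.2,5],"rotation":[0,0,0],"grip":0},
  {"translation":[-4.1,-0.6,5],"rotation":[0,0,0],"grip":0},
  {"translation":[-4.8,-0.3,5],"rotation":[0,0,0],"grip":0},
  {"translation":[-5.5,0.1,5],"rotation":[0,0,0],"grip":0},
  {"translation":[-6.1,1,5],"rotation":[0,0,0],"grip":0},
  {"translation":[-6.4,1.6,5],"rotation":[0,0,0],"grip":0},
  {"translation":[-6.6,2.1,5],"rotation":[0,0,0],"grip":0},
  {"translation":[-6.6,2.4,5],"rotation":[0,0,0],"grip":0},
  {"translation":[-6.6,2.4,5],"rotation":[0,0,0],"grip":0},
])

```text
t: 15.8
position: [0.5954, 0.1702, 0.0666]
tool_rot: [-179.8, 0.0, 91.3]
ft_force: [-2.7, -0.1, 1.1]
gripper_width: -0.0002
grip_force: 1.5
```

Request:
arm_command([
  {"translation":[0,-1.5,0],"rotation":[0,0,0],"grip":0},
  {"translation":[0,-2,0],"rotation":[0,0,0],"grip":0},
  {"translation":[0,-2,-4],"rotation":[0,0,0],"grip":0},
  {"translation":[0,-2,-6],"rotation":[0,0,0],"grip":0},
  {"translation":[-4,-2,-6],"rotation":[0,0,0],"grip":0},
  {"translation":[-8,-3,-6],"rotation":[0,0,0],"grip":0},
  {"translation":[-12,-3,-6],"rotation":[0,0,0],"grip":0},
  {"translation":[-16,-3,-6],"rotation":[0,0,0],"grip":0},
  {"translation":[-20,-3,-6],"rotation":[0,0,0],"grip":0},
  {"translation":[-24,-3,-6],"rotation":[0,0,0],"grip":0},
  {"translation":[-28,-3,-6],"rotation":[0,0,0],"grip":0},
  {"translation":[-32,-3,-6],"rotation":[0,0,0],"grip":0},
  {"translation":[-34,-3,-6],"rotation":[0,0,0],"grip":0},
  {"translation":[-34,-3,-6],"rotation":[0,0,0],"grip":0},
  {"translation":[-34,-3,-6],"rotation":[0,0,0],"grip":0},
])

```text
t: 17.05
position: [0.5736, -0.1711, 0.1269]
tool_rot: [-180.0, -0.0, 91.2]
ft_force: [0.5, -0.4, -0.6]
gripper_width: 0.0001
grip_force: 0.0
```

```bash
python3 -c "
from h import *
print(bot.get_obs()['joint_positions'])
P=np.array([.6219,-.1454,0]); d=bot.get_obs()['position']-P; print('rel pivot board mm',d@BX*1e3,d@BY*1e3)
go([.579,-.1714,.067],91.35); look('k')"
```

```text
[-1.66160640e+01  2.83686162e+01  5.77776623e+00  6.74377457e+01
  1.16001919e-02  7.22298867e+01]
rel pivot board mm -48.84502402276533 -24.57884068655384
cm [-0.04  0.54  5.99] rot [-0.02 -0.02 -0.2 ]
handle [255.5 213.5] (240, 212, 32, 4) [0.5991 0.0637 0.046 ] [-0.0177  0.0323]
handle [222.5 207.5] (210, 203, 26, 10) [0.6142 0.1582 0.046 ] [-0.0004  0.1263]
handle [301.2 207.5] (286, 200, 32, 14) [ 0.6189 -0.065   0.046 ] [-0.0009 -0.0969]
tcp [ 0.5736 -0.1711  0.1269] [-0.0487 -0.2019] 91.1540422964061 17.05
```

View pics/k.png

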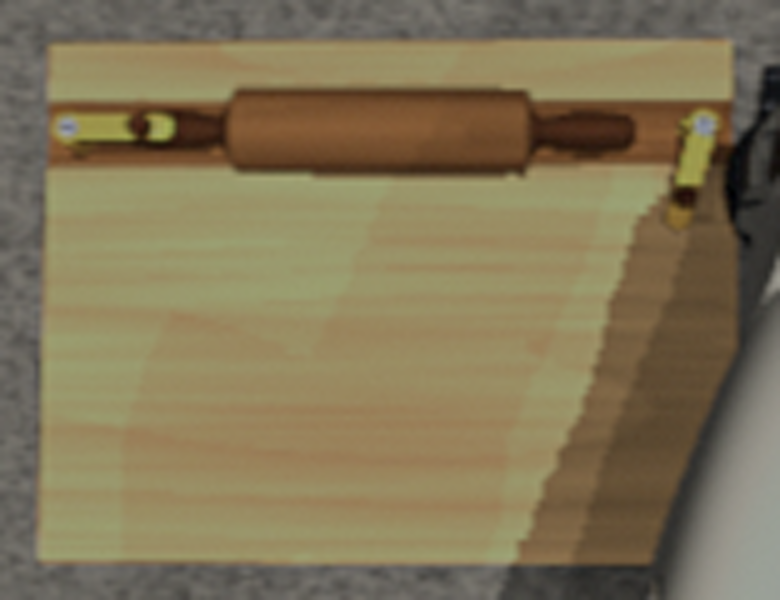

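The left keeper is shut over its handle, with its bar along the groove at crop (70–175,127). The pin is in the groove (barrel 228–530) and the right keeper is still open. Now the mirrored push on the right.

Request:
arm_command([
  {"translation":[0,0.5,3],"rotation":[0,0,0],"grip":0},
  {"translation":[0,0.5,6],"rotation":[0,0,0],"grip":0},
  {"translation":[0,0.5,6],"rotation":[0,0,0],"grip":0},
  {"translation":[1,0.5,6],"rotation":[0,0,0],"grip":0},
  {"translation":[2,0.5,6],"rotation":[0,0,0],"grip":0},
  {"translation":[2.8,0.4,6],"rotation":[0,0,0],"grip":0},
  {"translation":[3.9,0,6],"rotation":[0,0,0],"grip":0},
  {"translation":[4.6,0.3,6],"rotation":[0,0,0],"grip":0},
  {"translation":[5.3,0.7,6],"rotation":[0,0,0],"grip":0},
  {"translation":[5.9,1.7,6],"rotation":[0,0,0],"grip":0},
  {"translation":[6.2,2.2,6],"rotation":[0,0,0],"grip":0},
  {"translation":[6.4,2.8,6],"rotation":[0,0,0],"grip":0},
  {"translation":[6.4,3.1,6],"rotation":[0,0,0],"grip":0},
  {"translation":[6.4,3.1,6],"rotation":[0,0,0],"grip":0},
])

```text
t: 18.32
position: [0.6019, -0.1049, 0.0667]
tool_rot: [-179.8, -0.1, 91.3]
ft_force: [-4.0, 0.7, 1.9]
gripper_width: -0.0003
grip_force: 2.0
```

Request:
arm_command([
  {"translation":[0,-1.5,0],"rotation":[0,0,0],"grip":0},
  {"translation":[0,-2,0],"rotation":[0,0,0],"grip":0},
  {"translation":[0,-2,-4],"rotation":[0,0,0],"grip":0},
  {"translation":[0,-4,-8],"rotation":[0,0,0],"grip":0},
  {"translation":[0,-8,-11],"rotation":[0,0,0],"grip":0},
  {"translation":[-4,-12,-11],"rotation":[0,0,0],"grip":0},
  {"translation":[-8,-15,-11],"rotation":[0,0,0],"grip":0},
  {"translation":[-12,-15,-11],"rotation":[0,0,0],"grip":0},
  {"translation":[-14,-15,-11],"rotation":[0,0,0],"grip":0},
  {"translation":[-14,-15,-11],"rotation":[0,0,0],"grip":0},
  {"translation":[-14,-15,-11],"rotation":[0,0,0],"grip":0},
])

```text
t: 19.23
position: [0.4558, -0.2514, 0.1775]
tool_rot: [180.0, 0.0, 91.0]
ft_force: [0.8, 0.2, -0.6]
gripper_width: 0.0001
grip_force: 0.0
```

```bash
python3 -c "
from h import *
look('m')
c=viewer.camera('top');h=cv2.cvtColor(c['frame'],cv2.COLOR_BGR2HSV)
y=cv2.inRange(h,(22,110,110),(32,255,255))
for x0,x1 in((198,235),(300,340)):
    m=np.zeros_like(y);m[195:235,x0:x1]=y[195:235,x0:x1];k=cv2.findNonZero(m);print(len(k),cv2.boundingRect(k))
h=h[195:228];d=cv2.inRange(h,(10,140,90),(17,255,255));m=d[:,230:302];k=cv2.findNonZero(m);b=cv2.boundingRect(k);print('barrel',b)"
```

```text
handle [258.5 214. ] (240, 213, 38, 3) [0.5979 0.0552 0.046 ] [-0.0192  0.0238]
handle [222.  207.5] (209, 203, 27, 10) [0.6142 0.1596 0.046 ] [-0.0004  0.1277]
handle [306. 208.] (284, 201, 45, 15) [ 0.6177 -0.0786  0.046 ] [-0.0025 -0.1105]
tcp [ 0.4558 -0.2514  0.1775] [-0.1684 -0.2794] 90.96618013599968 19.2333
80 (200, 205, 25, 6)
100 (309, 204, 25, 7)
barrel (0, 5, 72, 15)
```

Both bars now measure about 25 × 6–7 px along the groove, which matches closed. The pin is in the groove and the arm is clear.

```bash
python3 -c "
from plant import bot
print(bot.job_done())"
```

```text
the job is handed in; nothing more can be done
None
```

I handed the job in at about 19 s. The pin was rolled into the groove, about 4 mm left of centre by the camera, and both keepers were pushed closed over its handles. No verdict came back, and I checked the right keeper only by measuring the camera image because my ten pictures were used up.

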